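# Return the roast-thermometer wand to its sprung charging dock

### The job

The cordless roast-thermometer wand stands in the wooden draining block. Lift it out and put it back to charge: slide its steel stem straight down into the bore of the white dock, past the spring plunger in the side, and keep pushing gently until you feel the sprung charging contact at the bottom give and go right down, without ramming it; then let go, so that the plunger alone holds the wand upright and down on the contact. Leave the tin, the spice jar and the espresso cup where they are.

Things in the scene. Friction and masses are not known exactly. Their poses are not given: they have to be found in the camera images.
- wand: Loose roast-thermometer wand, about 110 g, 170 mm long, upright in the wooden block at the start. Origin: centre of its foot; z runs up the wand. From the foot: tapered nose, 6 mm wide at the tip, 16 mm wide at 9 mm; plain steel stem 16 mm wide up to 95 mm; round black handle with orange rings, 24 mm wide, 95 to 170 mm. Its yaw means nothing.
- wand_grip (a point): Point on the axis of the wand's handle, 130 mm above its foot: the place to grip.
- rest: Wooden draining block, fixed, 70 x 70 x 55 mm, origin at the centre of its underside, z up. A round hole, 18.5 mm wide and 45 mm deep, in the middle of its top holds the wand: the foot starts 10 mm above the worktop and must rise 45 mm to come free.
- dock: White charging dock, fixed: block 56 x 56 x 75 mm high on a grey foot plate 80 x 80 x 8 mm; origin at the centre of its underside, z up, -x is the front, with the plunger's brass barrel. An upright bore 18.5 mm wide (the stem is 16), chamfered 3 mm at the top, runs through its middle; low in it stands a sprung brass contact.
- dock_mouth (a point): Centre of the bore's mouth, on its axis, level with the top of the dock (75 mm above the dock's underside).
- plunger (a joint): Spring plunger, m: 0 = out, up to 0.007 as it is pushed back. Its round nose, 10 mm wide, 50 mm above the dock's underside, reaches 5 mm into the bore from the front; spring 5.4 N + 1.8 N/mm. The wand's tapered nose pushes it back 2.5 to 4 mm; then it rubs on the stem and grips it. Pushing the wand past takes about 4 to 15 N moving, a few N less at a standstill, about level along the stem.
- contact (a joint): Sprung brass charging contact, m pressed down: 0 = up, 0.005 = hard stop. Its unpressed top is 10 to 32 mm above the dock's underside, different each time, not reported: feel the push rise; 9 N over the sliding push has it down. Spring 0.35 N + 0.7 N/mm; the plunger grips harder, so the released wand stays down. Leave it pressed more than 2.5 mm; over 20 N on it breaks it.
- tomato_tin: Food tin, 76 mm wide, 58 mm high, loose bystander; origin at the centre of its underside.
- spice_jar: Spice jar with red cap, 45 mm wide, 106 mm high, loose bystander; origin at the centre of its underside.
- espresso_cup: White espresso cup with handle, 58 x 87 x 56 mm, loose bystander; origin at the centre of its underside.
Things that resemble listed ones, but are neither listed nor needed, are in the scene too. Leave any turquoise look-alike of the dock alone.

How it is judged:
By the outcome, as a careful person would: the job done as asked, in the order asked, and still so for the second after the job is handed in, with the robot touching nothing.
It also fails if it takes over 64 s, if anything falls off the work surface, if the arm or the gripper's body presses on something with over 40 N, if the wrist force passes 120 N, or if a joint passes its speed limit or range.

### The arm

A 6-joint arm with a two-finger parallel gripper is mounted at the origin on a cart in front of the work surface, level with it; the furniture and walls round the work are solid. World frame = base frame: x ahead of the robot, y to its left, z up, the work surface at z = 0. Lengths are in mm, angles in rad, forces in N, time in s.
With the tool pointing down it reaches from about 300 to 850 mm from the base axis. Payload 5.4 kg.
Tool frame: the origin (TCP) lies at the very end of the fingers, on their centre line; the grasp point (between the pads) lies 19 mm behind it; z points along the fingers, y is the line along which they close (so a half turn about z gives the same grasp; the last joint's range is limited). The gripper opens to 85 mm and grips with 20 to 120 N. Pads are 22 mm wide; open, the fingers measure 114 mm over their backs; the gripper's body (76 mm by 85 mm) begins 54 mm behind the grasp point. The pads swing forward as they close: fully open they stand 13 mm farther back than shut.
Start: joints at [1.04, 0.158, 1.597, -0, 1.386, -0.21], TCP at [181.322, 545.645, 202.899] pointing down, gripper open.
Joint ranges: [-2.91, 2.91], [-0.94, 2.29], [0.18, 2.7], [-1.29, 4.43], [0.17, 2.64], [-3, 3]. Speed limits (rad/s): [2.57, 2.57, 3.14, 3.14, 3.14, 3.14].

### API

Orientations are given as a rotation vector (axis times angle).
In Python, from plant import * gives the robot as it stands.
- The arm moves only by the shell command python3 -m creep 'ROWS' [OPENING]. ROWS is JSON, a list of rows, each a list of 2 entries, a list of its own where there are three numbers: the shift along the tool's x, y, z in cm, then the turn about the tool's z in degrees. In form: [[[x, y, z], turn], ...]. A call has 1 to 5 rows; each row shifts and turns the commanded pose from where the row before left it, along the tool's axes as they then stand; what a row does not reach is not made up. A row lasts 1/12 s, in which the tool goes at most 41.7 mm and 7.16 degrees, less where a joint would pass 70% of its speed; a pose out of reach is approached as far as the arm can. A call is refused whole if a number of a shift passes 4.17 or a number of a turn 7.16, either way. A call with a gripper value outside its range is refused whole. OPENING is the opening, from 0 (shut) to 1 (fully open), set as the call begins (- or left out, the last holds). The fingers move at their own pace and stop on an object; the grip force is fixed at half the most. Time passes only in rows, so rows that do not move let the fingers close. It gives the time, the measured TCP pose, the force, the opening and the grip force at its end, in the units of the state.
- read_state(): the state, without advancing time (a new reading comes with each control period).
- snapshot(name): name is "scene" or "top" or "wrist"; returns the picture (420x560x3 uint8, red, green, blue); there is no depth.
- calibration(name): a dict with "fov_y" (degrees; the focal length in pixels is half the picture's height over the tangent of half this angle, whatever the lens; pixels are square), "cx", "cy" (the principal point, pixels), "cam_to_world" (4x4, takes a point from camera to world coordinates). Camera axes: x right, y down, z forward; pixel columns grow to the right and rows downward; lengths in mm; the calibration is good to about 2 mm. A picture is of the moment at which its call begins: read the wrist's pose just before it. calibration takes no time and is no camera call; for the wrist camera it gives the pose at the moment of the call.
- job_done(): hands the job in; it is judged then, once.
The state is a dict: "clock": time; "q": joint angles; "joint_velocities": joint speeds; "joint_torque": joint torques, N m; "position": TCP position; "eef_rot": TCP orientation; "ft_force": force on the tool from outside, world axes, zero at the start; "moment": the same for the moment, N m; "finger_gap": finger opening in mm; "finger_force": force on a finger pad.
Only numpy, scipy, OpenCV 4.12 (cv2) and the standard library are available. Lean on these libraries where they do the work, as an engineer would, in place of code of your own. Each camera call takes 0.05 s, during which the arm holds its last target. There are 200 camera calls.

## Working session

There is one attempt and no reset: what is moved stays moved. The work goes in short steps, Python scripts to look and compute and a shell command to move; the robot and the scene stay as the last step left them, time stands still between calls to the robot, and variables do not carry over. Pictures are saved under pics/ and viewed, at most 10 in all, crops included, and the job is handed in when it is done.

```bash
mkdir -p pics; python3 - <<'E'
from plant import *
import cv2, numpy as np
for n in("scene","top"):
    im=snapshot(n); cv2.imwrite(f"pics/{n}0.png",cv2.cvtColor(im,cv2.COLOR_RGB2BGR))
    c=calibration(n); print(n,c["fov_y"],c["cx"],c["cy"],np.round(c["cam_to_world"],3).tolist())
s=read_state(); print(s["clock"],s["position"],s["eef_rot"],s["ft_force"],s["finger_gap"])
E
```

```text
scene 47.7955596160501 284.1001883494484 206.9120980399728 [[-0.399, -0.809, 0.431, 7.383], [-0.917, 0.346, -0.198, 149.726], [0.011, -0.475, -0.88, 1086.164], [0.0, 0.0, 0.0, 1.0]]
top 56.56081160445444 279.140310909149 213.10457807747554 [[-0.011, -0.994, 0.107, 377.479], [-0.999, 0.014, 0.029, -83.53], [-0.03, -0.106, -0.994, 1141.495], [0.0, 0.0, 0.0, 1.0]]
0.1 [181.02111486 545.13321471 202.00353695] [-5.01628592e-01 -3.10065658e+00  2.53783042e-03] [ 0.49017264 -0.19552933 -0.03058008] 85.22429343675051
```

View pics/scene0.png

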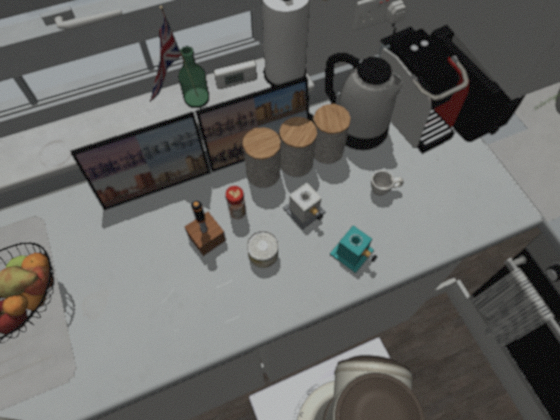

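View pics/top0.png

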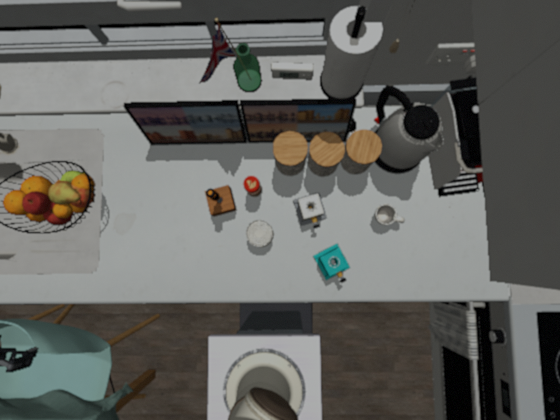

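The block with the wand is near top (221,201), the wand tip near (212,193), the white dock near (311,207), and the turquoise look-alike near (331,262). I'll zoom in on the top and scene views to get exact pixels.

```bash
cat > h.py <<'E'
import numpy as np
from plant import *
import cv2
def ray(c,u,v,n=420):
    f=n/2/np.tan(np.radians(c["fov_y"])/2); M=np.array(c["cam_to_world"])
    d=M[:3,:3]@np.array([(u-c["cx"])/f,(v-c["cy"])/f,1]); return M[:3,3],d/np.linalg.norm(d)
def onplane(c,u,v,z):
    o,d=ray(c,u,v); return o+d*(z-o[2])/d[2]
def project(c,p):
    f=210/np.tan(np.radians(c["fov_y"])/2); M=np.array(c["cam_to_world"])
    q=M[:3,:3].T@(np.array(p)-M[:3,3]); return np.array([c["cx"]+f*q[0]/q[2],c["cy"]+f*q[1]/q[2]])
def cross(c1,p1,c2,p2):
    o1,d1=ray(c1,*p1);o2,d2=ray(c2,*p2)
    t=np.linalg.lstsq(np.stack([d1,-d2],1),o2-o1,rcond=None)[0]
    a,b=o1+t[0]*d1,o2+t[1]*d2; return (a+b)/2,np.linalg.norm(a-b)
E
python3 - <<'E'
import cv2,numpy as np
t=cv2.imread("pics/top0.png");s=cv2.imread("pics/scene0.png")
a=cv2.resize(t[170:260,195:355],None,fx=5,fy=5,interpolation=cv2.INTER_CUBIC)[:,:800]
b=cv2.resize(s[170:260,180:340],None,fx=5,fy=5,interpolation=cv2.INTER_CUBIC)
a=cv2.resize(a,(600,338)); b=cv2.resize(b,(600,338))
cv2.imwrite("pics/zoom.png",np.vstack([a,b])[:600] if False else cv2.resize(np.vstack([a,b]),(532,600)))
E
```

```text
(no output)
```

View pics/zoom.png

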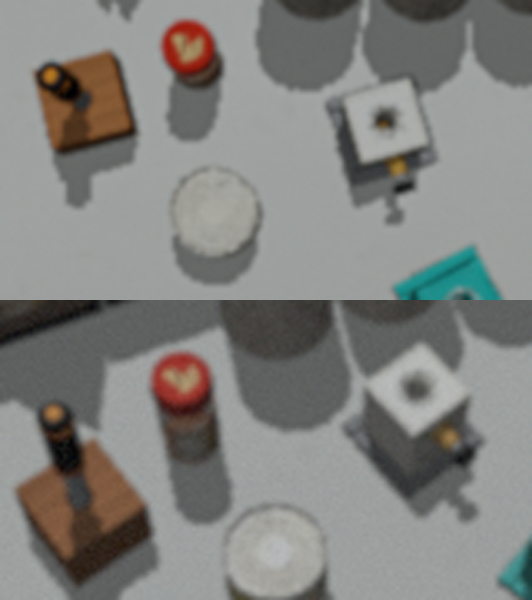

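```bash
python3 - <<'E'
from h import *
T=calibration("top");S=calibration("scene")
print("wandtop",onplane(T,209.7,192.8,180),onplane(S,196.2,203.6,180),cross(T,(209.7,192.8),S,(196.2,203.6)))
print("wandblock",onplane(T,220,200,55),onplane(S,203.8,229.1,55))
print("bore",onplane(T,311.1,206,75),onplane(S,305.4,195.8,75))
for n,u,v,z in(("jar",252,184.5,106),("tin",259.5,233.5,58),("cup",386,215,56)): print(n,onplane(T,u,v,z))
im=snapshot("wrist"); cv2.imwrite("pics/w0.png",im[:,:,::-1]); c=calibration("wrist"); s=read_state()
M=np.array(c["cam_to_world"]); print(c["fov_y"],np.round(M,3).tolist(),s["position"],s["clock"])
R=cv2.Rodrigues(s["eef_rot"])[0]; print(np.round(R,3).tolist(), "cam in tool",R.T@(M[:3,3]-s["position"]))
E
```

```text
wandtop [534.15774873 118.23318465 180.        ] [534.35514573 118.28212793 180.        ] (array([534.14831031, 118.2352127 , 180.28067661]), np.float64(0.13715631825241356))
wandblock [533.5064985  115.03399765  55.        ] [533.28049017 119.4184474   55.        ]
bore [ 510.23932422 -140.27920832   75.        ] [ 510.9694305  -138.41389781   75.        ]
jar [567.07483297  19.23837945 106.        ]
tin [437.35633317   3.53175701  58.        ]
cup [ 484.46413767 -348.0845286    56.        ]
66.35531411295906 [[0.316, 0.907, 0.278, 110.274], [0.949, -0.301, -0.094, 568.534], [-0.002, 0.294, -0.956, 374.905], [0.0, 0.0, 0.0, 1.0]] [181.04021336 545.22188587 202.12320815] 0.15
[[-0.949, 0.315, -0.001], [0.315, 0.949, -0.001], [0.0, -0.001, -1.0]] cam in tool [  74.5641845    -0.44300162 -172.75676812]
```

```bash
python3 -m creep '[[[0,0,-0.5],-6.2],[[0,0,-0.5],-6.1],[[0,0,0],-6.1],[[0,0,0],0]]' 1; python3 - <<'E'
from h import *
s=read_state(); R=cv2.Rodrigues(s["eef_rot"])[0]; print(np.round(R,3).tolist(), R.T@(np.array([534.2,118.2,205])-s["position"]),s["ft_force"])
E
```

```text
clock: 0.48
position: [181.3, 545.6, 212.9]
eef_rot: [0.005, -3.142, 0.0]
ft_force: [-0.6, -0.3, -0.2]
finger_gap: 85.7
finger_force: 0.0
[[-1.0, -0.003, -0.0], [-0.003, 1.0, -0.0], [0.0, -0.0, -1.0]] [-351.62340077 -428.45928913    7.88842447] [-0.64641865 -0.30343415 -0.24079943]
```

```bash
python3 -m creep '[[[-2.5,-3.06,0],0],[[-2.5,-3.06,0],0],[[-2.5,-3.06,0],0],[[-2.5,-3.06,0],0],[[-2.5,-3.06,0],0]]'; python3 -m creep '[[[-2.5,-3.06,0],0],[[-2.5,-3.06,0],0],[[-2.5,-3.06,0],0],[[-2.5,-3.06,0],0],[[-2.0,-3.06,0],0]]'; python3 -m creep '[[[-1.5,-3.06,0],0],[[-1.5,-3.06,0],0],[[0,0,0],0],[[0,0,0],0]]'
python3 - <<'E'
from h import *
c=calibration("wrist"); s=read_state();im=snapshot("wrist"); cv2.imwrite("pics/w1.png",im[:,:,::-1])
R=cv2.Rodrigues(s["eef_rot"])[0]; print(np.round(R,3).tolist(), R.T@(np.array([534.2,118.2,205])-s["position"]),s["ft_force"])
print(project(c,[534.2,118.2,180]),project(c,[534.2,118.2,55]))
E
```

```text
clock: 0.9
position: [306.9, 391.1, 212.5]
eef_rot: [-0.004, -3.141, 0.001]
ft_force: [0.5, -0.1, 0.7]
finger_gap: 85.5
finger_force: 0.0
clock: 1.32
position: [427.5, 237.8, 212.7]
eef_rot: [0.006, 3.142, -0.0]
ft_force: [-0.6, 0.1, -0.1]
finger_gap: 85.1
finger_force: 0.0
clock: 1.65
position: [456.7, 177.3, 212.5]
eef_rot: [-0.009, -3.141, -0.0]
ft_force: [-0.3, 0.2, 0.2]
finger_gap: 85.4
finger_force: 0.0
[[-1.0, 0.006, -0.001], [0.006, 1.0, 0.0], [0.001, 0.0, -1.0]] [-77.82631664 -58.68566898   7.40890678] [-0.28104308  0.18418671  0.20807583]
[203.45029806 320.90829609] [229.05394198 250.45130341]
```

View pics/w1.png

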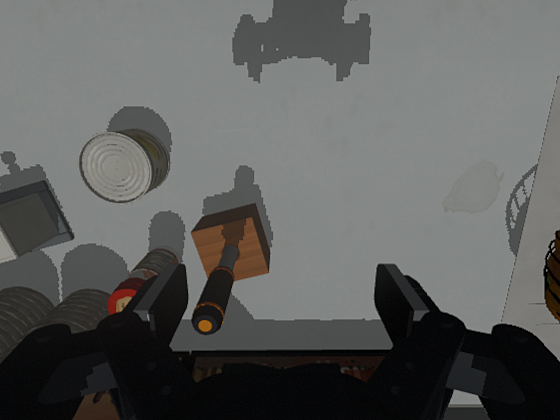

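```bash
python3 - <<'E'
from h import *
c=calibration("wrist"); print(onplane(c,206,326,180),onplane(c,231,253,55))
E
python3 -m creep '[[[-1.9,-1.47,0],0],[[-1.9,-1.47,0],0],[[-1.9,-1.47,0],0],[[-1.9,-1.47,0],0],[[0,0,0],0]]'
python3 - <<'E'
from h import *
c=calibration("wrist"); s=read_state();im=snapshot("wrist"); cv2.imwrite("pics/w2.png",im[:,:,::-1])
print(s["position"],project(c,[534.2,118.2,180]),project(c,s["position"]))
E
```

```text
[538.33010115 121.11624447 180.        ] [536.94165004 121.59188801  55.        ]
clock: 2.12
position: [534.3, 119.0, 212.6]
eef_rot: [0.002, 3.141, -0.001]
ft_force: [0.8, 0.3, -0.4]
finger_gap: 85.2
finger_force: 0.0
[534.32404433 118.9900989  212.60975698] [280.61598216 222.98251344] [281.90933843 242.37151749]
```

View pics/w2.png

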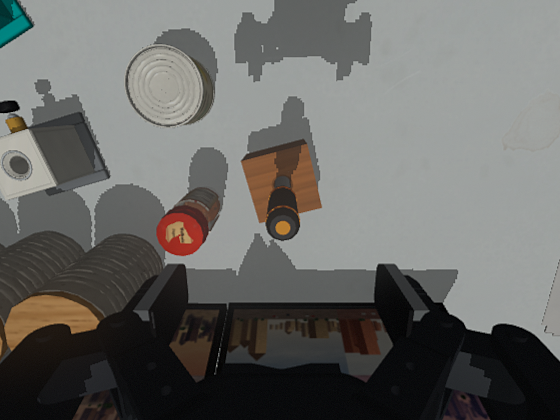

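```bash
python3 - <<'E'
from h import *
c=calibration("wrist"); print(onplane(c,283,227,180),onplane(c,17,164,75))
E
python3 -m creep '[[[-0.25,0,1.5],0],[[0,0,2.0],0],[[0,0,2.0],0],[[0,0,2.0],0],[[0,0,1.6],0]]'
python3 -m creep '[[[0,0,0],0],[[0,0,0],0]]'
```

```text
[535.52649622 121.12068726 180.        ] [ 509.57380019 -136.32079432   75.        ]
clock: 2.58
position: [533.0, 121.8, 120.2]
eef_rot: [0.003, -3.139, -0.001]
ft_force: [-0.3, -0.2, -0.3]
finger_gap: 85.5
finger_force: 0.0
clock: 2.75
position: [533.4, 121.2, 121.3]
eef_rot: [0.003, -3.139, -0.001]
ft_force: [0.4, -0.6, 1.0]
finger_gap: 85.2
finger_force: 0.0
```

```bash
python3 -m creep '[[[0,0,0],0],[[0,0,0],0],[[0,0,0],0],[[0,0,0],0],[[0,0,0],0]]' 0;python3 -m creep '[[[0,0,0],0],[[0,0,0],0],[[0,0,0],0],[[0,0,0],0],[[0,0,0],0]]'
```

```text
clock: 3.17
position: [535.4, 119.8, 122.6]
eef_rot: [-0.0, 3.14, 0.0]
ft_force: [-0.3, -0.6, -1.1]
finger_gap: 25.7
finger_force: 0.0
clock: 3.58
position: [535.6, 119.8, 122.7]
eef_rot: [-0.0, 3.14, 0.0]
ft_force: [-0.6, 1.4, 5.8]
finger_gap: 22.2
finger_force: 58.8
```

```bash
python3 -m creep '[[[0,0,-0.5],0],[[0,0,-1],0],[[0,0,-1],0],[[0,0,-1],0],[[0,0,-1],0]]';python3 -m creep '[[[0,0,-1.5],0],[[0,0,-2],0],[[0,0,-2],0],[[0,0,-2],0],[[0,0,0],0]]'; python3 -m creep '[[[0,0,0],0],[[0,0,0],0],[[0,0,0],0]]'
python3 - <<'E'
from h import *
s=read_state(); print(s["position"],cv2.Rodrigues(s["eef_rot"])[0].round(4).tolist(),s["moment"])
E
```

```text
clock: 4.0
position: [535.0, 119.8, 168.2]
eef_rot: [-0.001, 3.141, -0.0]
ft_force: [0.1, -0.4, 0.4]
finger_gap: 21.9
finger_force: 58.8
clock: 4.42
position: [537.5, 119.8, 247.7]
eef_rot: [-0.001, 3.133, -0.0]
ft_force: [-0.7, -0.3, -0.6]
finger_gap: 22.2
finger_force: 58.8
clock: 4.67
position: [534.0, 119.7, 240.3]
eef_rot: [0.0, -3.139, 0.0]
ft_force: [-0.8, -0.2, -1.5]
finger_gap: 22.0
finger_force: 58.8
[534.0266177  119.74031524 240.32160943] [[-1.0, -0.0003, -0.0029], [-0.0003, 1.0, -0.0], [0.0029, -0.0, -1.0]] [-0.01863551 -0.04468467 -0.0048267 ]
```

```bash
python3 -m creep '[[[0.3,-2,0],0],[[0.35,-3.5,0],0],[[0.35,-3.5,0],0],[[0.35,-3.5,0],0],[[0.35,-3.5,0],0]]';python3 -m creep '[[[0.35,-3.5,0],0],[[0.35,-3.5,0],0],[[0,-2,0],0],[[0,-0.8,0],0],[[0,0,0],0]]'; python3 -m creep '[[[0,0,0],0],[[0,0,0],0],[[0,0,0],0],[[0,0,0],0]]'
python3 - <<'E'
from h import *
ims=[]
for n in("wrist","scene","top"):
    c=calibration(n); s=read_state();im=snapshot(n)[:,:,::-1]; cv2.imwrite(f"pics/{n}3.png",im); p=s["position"]
    print(n,p,project(c,p),"foot",project(c,p-[0,0,112]),"mouth",project(c,[510.3,-139,75]),"top",project(c,p+[0,0,58]))
print(cv2.Rodrigues(s["eef_rot"])[0].round(4).tolist())
E
```

```text
clock: 5.08
position: [516.9, -41.4, 240.5]
eef_rot: [0.001, -3.139, -0.001]
ft_force: [0.3, -0.6, -0.5]
finger_gap: 22.4
finger_force: 58.9
clock: 5.5
position: [510.4, -139.5, 240.7]
eef_rot: [-0.004, -3.14, -0.001]
ft_force: [-0.4, 0.3, -0.7]
finger_gap: 22.0
finger_force: 59.0
clock: 5.83
position: [511.2, -137.0, 241.8]
eef_rot: [0.003, -3.141, -0.0]
ft_force: [0.4, 0.4, -0.7]
finger_gap: 22.0
finger_force: 59.0
wrist [ 511.17370047 -137.02813288  241.83891602] [281.95786787 242.32691009] foot [281.48219024 193.47450432] mouth [279.52965891 179.76343019] top [282.50817724 298.84404442]
scene [ 511.18558584 -137.250875    241.92783654] [308.79715187 157.38378204] foot [306.09234833 184.3397446 ] mouth [305.73063635 195.93630307] top [310.41475209 141.26284366]
top [ 511.17272709 -137.45434548  241.94050593] [313.5320147  196.68666027] foot [311.08021485 203.04225503] mouth [310.63314115 205.98475936] top [315.05435324 192.74042999]
[[-1.0, -0.0016, 0.0001], [-0.0016, 1.0, 0.0], [-0.0001, 0.0, -1.0]]
```

View pics/wrist3.png

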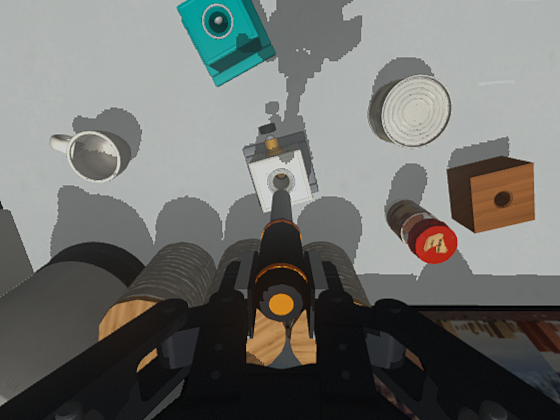

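View pics/scene3.png

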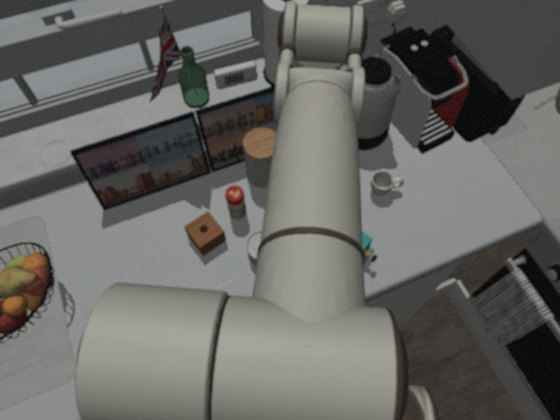

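The wand is gripped and stands in front of the dock bore, near (282,182). Its foot is near (282,190), and the arm hides the dock from the scene camera. I'll zoom in on the wrist view.

```bash
python3 - <<'E'
import cv2
i=cv2.imread("pics/wrist3.png")[150:225,235:335]
cv2.imwrite("pics/wz3.png",cv2.resize(i,(800,600),interpolation=cv2.INTER_CUBIC))
E
```

```text
(no output)
```

View pics/wz3.png

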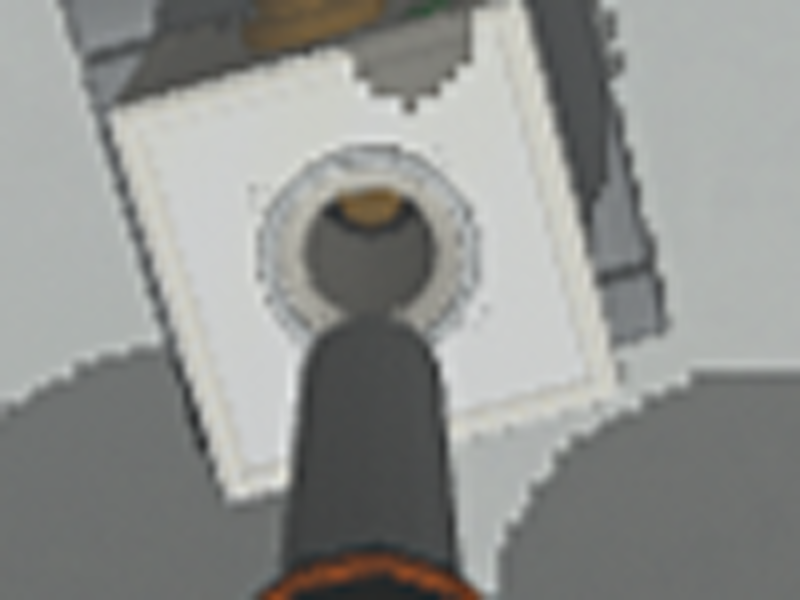

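```bash
python3 - <<'E'
from h import *
c=calibration("wrist"); s=read_state();p=s["position"];print(p,project(c,p-[0,0,103.5]))
m=onplane(c,280.7,181.3,75); w=onplane(c,281.0,197.3,p[2]-103.5); t=onplane(c,281,303.5,p[2]+57.5)
print("mouth",m,"shoulder",w,"handletop",t,"move",m-w)
E
```

```text
[ 511.17238442 -137.63737618  241.9917558 ] [281.49861401 195.91136837]
mouth [ 512.02420524 -138.35346947   75.        ] shoulder [ 512.45482246 -138.07968452  138.4917558 ] handletop [ 513.65263264 -138.20699747  299.4917558 ] move [ -0.43061722  -0.27378495 -63.4917558 ]
```

```bash
python3 -m creep '[[[0,0,1],0],[[0,0,1.5],0],[[0,0,1],0],[[0,0,0.7],0],[[0,0,0.3],0]]';python3 -m creep '[[[0,0,0],0],[[0,0,0],0],[[0,0,0],0],[[0,0,0],0]]'
python3 - <<'E'
from h import *
c=calibration("wrist"); s=read_state();p=s["position"];i=snapshot("wrist")[:,:,::-1]; cv2.imwrite("pics/wrist4.png",i)
print(p,s["ft_force"],"sh",project(c,p-[0,0,103.5]),"mouth",project(c,[512,-138.3,75]))
cv2.imwrite("pics/wz4.png",cv2.resize(i[155:230,235:335],(800,600),interpolation=cv2.INTER_CUBIC))
E
```

```text
clock: 6.4
position: [510.2, -137.8, 195.0]
eef_rot: [0.001, -3.139, -0.002]
ft_force: [-0.0, 0.7, -1.1]
finger_gap: 22.5
finger_force: 59.0
clock: 6.73
position: [511.5, -138.5, 197.7]
eef_rot: [-0.0, 3.14, -0.001]
ft_force: [0.2, -1.2, -0.1]
finger_gap: 22.2
finger_force: 59.0
[ 511.5139627  -138.50437661  197.700172  ] [ 0.19122128 -1.21741561 -0.0550713 ] sh [281.58364926 195.75154126] mouth [281.76151491 190.93603456]
```

View pics/wz4.png

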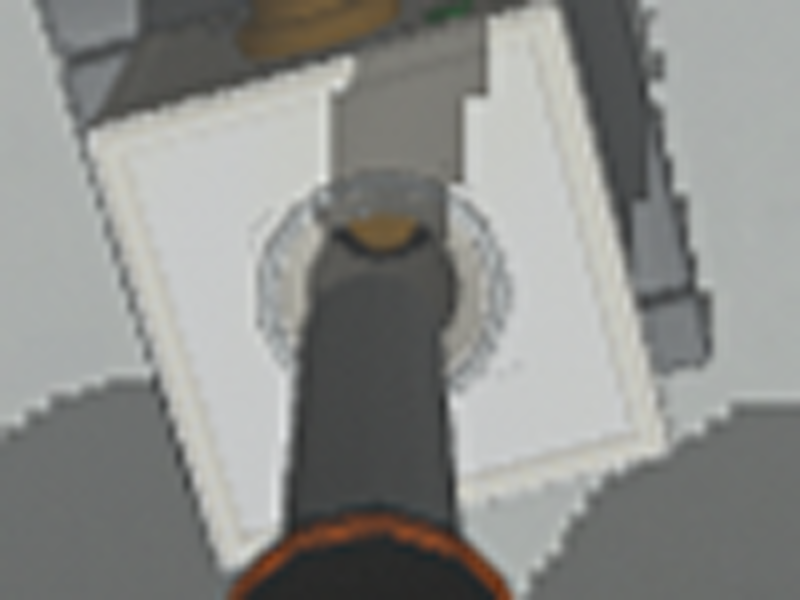

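```bash
python3 - <<'E'
from h import *
c=calibration("wrist"); s=read_state();p=s["position"];print(p)
m=onplane(c,282.7,191.2,75); w=onplane(c,281.1,197.1,p[2]-103.5)
print("mouth",m,"shoulder",w,"move",m-w)
E
```

```text
[ 511.45757784 -138.47377969  197.60877827]
mouth [ 512.15238571 -137.364087     75.        ] shoulder [ 512.67986374 -138.889738     94.10877827] move [ -0.52747803   1.525651   -19.10877827]
```

```bash
python3 -m creep '[[[0.05,0.13,0],0],[[0,0,0],0],[[0,0,0.4],0],[[0,0,0.4],0],[[0,0,0],0]]';python3 -m creep '[[[0,0,0.3],0],[[0,0,0.3],0],[[0,0,0.2],0],[[0,0,0.2],0],[[0,0,0],0]]'
```

```text
clock: 7.2
position: [509.9, -136.6, 187.6]
eef_rot: [0.001, -3.14, -0.002]
ft_force: [-0.7, -0.1, -1.6]
finger_gap: 22.3
finger_force: 59.0
clock: 7.62
position: [510.2, -136.8, 178.3]
eef_rot: [0.001, -3.141, -0.001]
ft_force: [0.2, 0.4, -1.0]
finger_gap: 22.6
finger_force: 59.0
```

```bash
python3 -m creep '[[[0,0,0.3],0],[[0,0,0.3],0],[[0,0,0.3],0],[[0,0,0],0],[[0,0,0],0]]';python3 -m creep '[[[0,0,0.2],0],[[0,0,0.2],0],[[0,0,0.2],0]]';python3 -m creep '[[[0,0,0.2],0],[[0,0,0.2],0],[[0,0,0.2],0]]'
```

```text
clock: 8.03
position: [510.4, -136.8, 169.6]
eef_rot: [0.001, -3.141, -0.0]
ft_force: [-0.7, -0.4, -0.7]
finger_gap: 22.2
finger_force: 59.0
clock: 8.28
position: [510.6, -137.0, 163.8]
eef_rot: [-0.001, 3.141, -0.0]
ft_force: [-0.4, 0.1, -1.0]
finger_gap: 22.1
finger_force: 59.0
clock: 8.53
position: [511.2, -137.0, 158.3]
eef_rot: [-0.0, 3.14, -0.0]
ft_force: [1.1, 0.2, 6.4]
finger_gap: 22.4
finger_force: 59.9
```

```bash
python3 -m creep '[[[0,0,0.15],0],[[0,0,0.15],0],[[0,0,0.15],0]]';python3 -m creep '[[[0,0,0.1],0],[[0,0,0.1],0],[[0,0,0.1],0]]';python3 -m creep '[[[0,0,0.1],0],[[0,0,0.1],0]]'
```

```text
clock: 8.78
position: [512.3, -137.5, 156.0]
eef_rot: [-0.001, 3.137, -0.002]
ft_force: [-0.1, 0.8, 7.7]
finger_gap: 22.2
finger_force: 60.0
clock: 9.03
position: [511.9, -137.4, 152.3]
eef_rot: [-0.001, 3.138, -0.002]
ft_force: [-0.6, 1.2, 8.0]
finger_gap: 22.3
finger_force: 59.9
clock: 9.2
position: [511.9, -137.4, 150.3]
eef_rot: [-0.001, 3.138, -0.002]
ft_force: [-0.4, 1.6, 9.1]
finger_gap: 22.0
finger_force: 60.0
```

```bash
g(){ grep -E "position|ft_force"|tr '\n' ' ';echo; }
python3 -m creep '[[[0,0,0.1],0]]'|g;python3 -m creep '[[[0,0,0.1],0]]'|g;python3 -m creep '[[[0,0,0.1],0]]'|g;python3 -m creep '[[[0,0,0.1],0]]'|g
```

```text
position: [511.9, -137.4, 149.3] ft_force: [-0.8, 0.9, 5.9] 
position: [511.9, -137.3, 148.3] ft_force: [0.4, 1.1, 7.7] 
position: [511.9, -137.4, 147.3] ft_force: [-0.4, 1.8, 8.5] 
position: [512.0, -137.3, 146.3] ft_force: [0.5, 1.0, 6.4]
```

```bash
g(){ grep -E "position|ft_force"|tr '\n' ' ';echo; }
python3 -m creep '[[[0,0,0.1],0]]'|g;python3 -m creep '[[[0,0,0.1],0]]'|g;python3 -m creep '[[[0,0,0.1],0]]'|g;python3 -m creep '[[[0,0,0.1],0]]'|g
```

```text
position: [512.0, -137.4, 145.3] ft_force: [-0.4, 1.4, 7.3] 
position: [512.0, -137.4, 144.3] ft_force: [0.2, 1.3, 8.0] 
position: [512.1, -137.4, 143.4] ft_force: [0.0, 1.1, 9.0] 
position: [512.1, -137.4, 142.6] ft_force: [-0.3, 0.8, 10.1]
```

```bash
g(){ grep -E "position|ft_force"|tr '\n' ' ';echo; }
python3 -m creep '[[[0,0,0.05],0]]'|g;python3 -m creep '[[[0,0,0.05],0]]'|g;python3 -m creep '[[[0,0,0.05],0]]'|g;python3 -m creep '[[[0,0,0.05],0]]'|g
```

```text
position: [512.2, -137.4, 142.1] ft_force: [0.6, 1.8, 9.2] 
position: [512.3, -137.4, 141.9] ft_force: [-0.2, 2.1, 9.7] 
position: [512.3, -137.4, 141.5] ft_force: [-1.2, 2.1, 10.1] 
position: [512.4, -137.5, 141.1] ft_force: [-0.7, 2.2, 9.9]
```

```bash
g(){ grep -E "position|ft_force"|tr '\n' ' ';echo; }
python3 -m creep '[[[0,0,0.05],0]]'|g;python3 -m creep '[[[0,0,0.05],0]]'|g;python3 -m creep '[[[0,0,0.05],0]]'|g;python3 -m creep '[[[0,0,0.05],0]]'|g
```

```text
position: [512.4, -137.5, 140.7] ft_force: [-0.3, 1.7, 10.4] 
position: [512.5, -137.5, 140.3] ft_force: [-0.4, 2.0, 12.0] 
position: [512.5, -137.5, 139.9] ft_force: [-2.1, 2.2, 12.8] 
position: [512.5, -137.5, 139.5] ft_force: [-0.6, 1.5, 13.8]
```

```bash
g(){ grep -E "position|ft_force"|tr '\n' ' ';echo; }
python3 -m creep '[[[0,0,0.05],0]]'|g;python3 -m creep '[[[0,0,0.05],0]]'|g;python3 -m creep '[[[0,0,0],0]]'|g;python3 -m creep '[[[0,0,0],0]]'|g
```

```text
position: [512.6, -137.5, 139.1] ft_force: [-1.6, 3.4, 14.5] 
position: [512.7, -137.6, 139.0] ft_force: [-2.4, 2.6, 17.3] 
position: [512.7, -137.6, 139.0] ft_force: [-2.1, 2.2, 15.4] 
position: [512.7, -137.6, 139.0] ft_force: [-2.3, 2.2, 15.1]
```

```bash
g(){ grep -E "position|ft_force"|tr '\n' ' ';echo; }
python3 -m creep '[[[0,0,0.05],0]]'|g;python3 -m creep '[[[0,0,0],0]]'|g;python3 -m creep '[[[0,0,0],0]]'|g
```

```text
position: [512.9, -137.7, 138.9] ft_force: [-3.0, 3.2, 19.4] 
position: [512.9, -137.7, 139.0] ft_force: [-2.4, 2.2, 16.9] 
position: [512.9, -137.7, 138.9] ft_force: [-2.5, 2.8, 17.0]
```

```bash
python3 -m creep '[[[0,0,0],0],[[0,0,0],0],[[0,0,0],0],[[0,0,0],0],[[0,0,0],0]]' 1; python3 -m creep '[[[0,0,0],0],[[0,0,0],0],[[0,0,0],0],[[0,0,0],0],[[0,0,0],0]]'
python3 - <<'E'
from h import *
c=calibration("wrist"); i=snapshot("wrist")[:,:,::-1]; cv2.imwrite("pics/w5.png",i)
print(project(c,[512.3,-137.5,197]))
E
```

```text
clock: 11.53
position: [510.2, -136.8, 134.3]
eef_rot: [0.0, -3.141, -0.001]
ft_force: [0.8, 0.7, -0.8]
finger_gap: 80.7
finger_force: 0.0
clock: 11.95
position: [510.5, -136.9, 134.9]
eef_rot: [0.001, -3.142, 0.0]
ft_force: [-0.1, 0.2, 0.6]
finger_gap: 85.4
finger_force: 0.0
[281.07549747 308.56953551]
```

```bash
python3 -m creep '[[[0,0,-1],0],[[0,0,-2],0],[[0,0,-2],0],[[0,0,-2],0],[[0,0,-2],0]]'; python3 -m creep '[[[0,0,-2],0],[[0,0,-2],0],[[2,0,-1],0],[[2,0,0],0],[[2,0,0],0]]'; python3 -m creep '[[[2,0,0],0],[[2,0,0],0],[[2,0,0],0],[[0,0,0],0],[[0,0,0],0]]'
python3 - <<'E'
from h import *
c=calibration("wrist"); i=snapshot("wrist")[:,:,::-1]; cv2.imwrite("pics/w6.png",i)
for z in(75,170,196.5,201): print(z,project(c,[512.3,-137.5,z]))
E
```

```text
clock: 12.42
position: [510.6, -137.0, 226.7]
eef_rot: [-0.001, 3.141, -0.001]
ft_force: [-0.6, -1.3, -0.4]
finger_gap: 85.3
finger_force: 0.0
clock: 12.83
position: [450.4, -137.2, 276.8]
eef_rot: [-0.001, 3.139, -0.002]
ft_force: [-0.1, 0.6, 0.6]
finger_gap: 85.3
finger_force: 0.0
clock: 13.25
position: [390.4, -137.1, 275.9]
eef_rot: [0.001, 3.14, -0.002]
ft_force: [-0.6, -0.9, 0.7]
finger_gap: 85.4
finger_force: 0.0
75 [281.26956978 266.96382475]
170 [281.31208433 311.6108142 ]
196.5 [281.32854754 328.89978658]
201 [281.33162413 332.13068651]
```

View pics/w6.png

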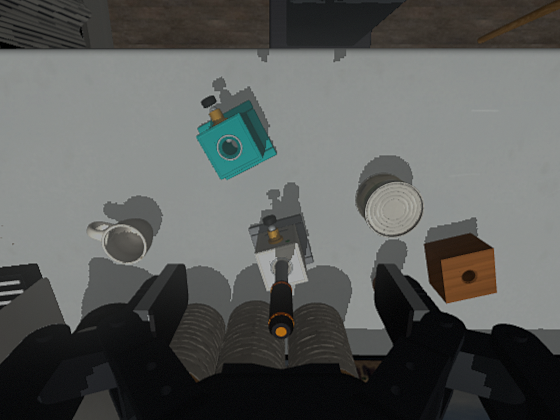

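The wand stands upright in the white dock with its top at (281,332), where I'd expect it for a fully seated wand. The gripper is clear, and the tin, cup and empty block look undisturbed.

```bash
python3 -c "
from plant import *
print(job_done())"
```

```text
the job is handed in; nothing more can be done
None
```

The wand is in the white dock, pushed down about 5 mm onto the charging contact until it stopped (peak push about 19 N in total), then released and standing on its own; the job was handed in at about 13 s on the robot clock, with no verdict returned.

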